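# Let the long tin out of the dispenser and ease its lid shut

### The job

One lane of the steel dispenser holds a long tin and the other a short one. With your fingertips, press the lever of the long tin's lane all the way down, so that its lid lifts and the tin rolls out into the front tray, then let the lever rise slowly under your fingers, over two seconds or more, so that the lid comes fully shut without slamming. Work only that lever, do not touch the tins or lids or lift anything, and leave the short tin and the things standing around where they are.

Things in the scene. Friction and masses are not known exactly. Their poses are not given: they have to be found in the camera images.
- dispenser: Fixed steel tin dispenser, two lanes side by side, 290 x 212 mm, 153 mm high. Origin on the table between the lanes, below the lid hinges; x along the lanes to the tray (away from the robot; yaw varies), y left, z up. Lanes 100 mm wide centred at y = +-52 mm, sloping 12 degrees. Shared tray at x = 150 to 265 mm, 60 mm lip. Grey linkage housing at x = -38 to -2 mm; both levers stick out of it to -x.
- long_tin: Green-labelled steel tin lying across the left or the right lane, at about x = 92, y = +52 or -52 mm in the dispenser's frame; 54 mm in diameter, 88 mm long, about 0.22 kg. Origin at its centre, y along its axis. Rolls down by itself in about a second when the lid has lifted; rests in the tray at about x = 235 mm.
- short_tin: The same kind of tin, 54 mm in diameter but only 50 mm long, lying in the other lane. Origin at its centre, y along its axis. Must stay in its lane.
- pad_left (a point): Top centre of the black finger pad (44 mm long, 40 wide, 8 thick) ending the left (+y) lever, which works the left lane's lid. 130 mm from the pivot (dispenser frame x = -20, z = 133 mm). At rest the lever points 0.22 rad up, pad about 165 mm above the table; fully pressed 0.23 rad down, pad about 57 mm lower, hardly shifted sideways. The point moves with it.
- lever_left (a joint): Angle of the left lever: 0 at rest (up), 0.45 rad fully pressed, at a hard stop. Pressing takes about 4 to 8 N at the pad, all of it from the lid's weight; let go, the lever flies up and the lid slams.
- lid_left (a joint): Angle of the left lid: 0 shut, 0.9 rad fully open. Always twice the lever's angle, by the linkage. About 0.45 rad per second is a gentle closing speed; 1.2 rad/s or more near shut is a slam. The lid is an open frame of two rails and a wire, is hinged at x = 0, 117 mm high in the dispenser's frame, and its steel front plate at x = 122 mm holds the tin back.
- pad_right (a point): Top centre of the black finger pad (44 mm long, 40 wide, 8 thick) ending the right (-y) lever, which works the right lane's lid. 130 mm from the pivot (dispenser frame x = -20, z = 133 mm). At rest the lever points 0.22 rad up, pad about 165 mm above the table; fully pressed 0.23 rad down, pad about 57 mm lower, hardly shifted sideways. The point moves with it.
- lever_right (a joint): Angle of the right lever: 0 at rest (up), 0.45 rad fully pressed, at a hard stop. Pressing takes about 4 to 8 N at the pad, all of it from the lid's weight; let go, the lever flies up and the lid slams.
- lid_right (a joint): Angle of the right lid: 0 shut, 0.9 rad fully open. Always twice the lever's angle, by the linkage. About 0.45 rad per second is a gentle closing speed; 1.2 rad/s or more near shut is a slam. The lid is an open frame of two rails and a wire, is hinged at x = 0, 117 mm high in the dispenser's frame, and its steel front plate at x = 122 mm holds the tin back.
- sauce_jar: Amber glass jar with a dark cap, 68 mm in diameter, 95 mm high, standing to the left of the dispenser. Origin at the centre of its base. Leave alone.
- sauce_bottle: Amber sauce bottle with a red cap, 60 mm in diameter, 190 mm high, standing to the right of the dispenser. Origin at the centre of its base. Leave alone.
- standing_tin: Green-labelled tin standing upright to the right of the levers, 73 mm in diameter, 108 mm high. Origin at the centre of its base. Leave alone.
Not all that is in view belongs to the job. What is shaped like the long_tin but pink is not meant.

How it is judged (in metres and radians):
On the way:
1. the long tin lies in the tray while its lid is held up, lever fully pressed (x of long_tin in the frame of dispenser between 0.19 and 0.262 m and y of long_tin in the frame of dispenser between -0.102 and 0.102 m and z of long_tin in the frame of dispenser below 0.065 m and value of joint any of lid_left, lid_right above 0.75 rad), for 0.2 s.
At the end, for the whole second after the job is handed in: The long tin lies at rest in the front tray (its centre 190 to 262 mm along the dispenser, less than 65 mm high), both lids are shut within 0.05 rad and both levers up within 0.03 rad, the short tin is within 20 mm of where it was (x of long_tin in the frame of dispenser between 0.19 and 0.262 m and y of long_tin in the frame of dispenser between -0.102 and 0.102 m and z of long_tin in the frame of dispenser below 0.065 m and linear speed of long_tin below 0.03 m/s and value of joint each of lid_left, lid_right below 0.05 rad and value of joint each of lever_left, lever_right below 0.03 rad and distance of short_tin from where it was at the start of the episode below 0.02 m); the robot touches nothing.
It fails at once if a lid slams: it closes faster than 1.2 rad/s over its last 0.3 rad ((value of joint lid_left below 0.3 rad and velocity of joint lid_left below -1.2 rad/s) or (value of joint lid_right below 0.3 rad and velocity of joint lid_right below -1.2 rad/s)).
It fails at once if the robot touches a tin or a lid, or a tin is lifted out ((contact force between any of the fingers, the arm and long_tin above 0.5 N or contact force between any of the fingers, the arm and short_tin above 0.5 N or contact force between any of the fingers, the arm and lid_left above 0.5 N or contact force between any of the fingers, the arm and lid_right above 0.5 N) or height (world z) of any of long_tin, short_tin above 0.13 m).
It fails at once if the short tin is moved by 20 mm or its lane's lever is pressed (distance of short_tin from where it was at the start of the episode above 0.02 m or ((y of short_tin in the frame of dispenser above 0 m and value of joint lever_left above 0.08 rad) or (y of short_tin in the frame of dispenser below 0 m and value of joint lever_right above 0.08 rad))).
It fails at once if a bystander is moved by 15 mm or tipped (distance of any of sauce_jar, sauce_bottle, standing_tin from where it was at the start of the episode above 0.015 m or angle between any of sauce_jar, sauce_bottle, standing_tin's own z axis and vertical above 0.2 rad).
It also fails if it takes over 48 s, if anything falls off the work surface, if the arm or the gripper's body presses on something with over 40 N, if the wrist force passes 120 N, or if a joint passes its speed limit or range.

### The arm

A 7-joint arm with a two-finger parallel gripper is mounted at the origin on the work surface. World frame = base frame: x ahead of the robot, y to its left, z up, the work surface at z = 0. Lengths are in mm, angles in degrees, forces in N, time in s.
With the tool pointing down it reaches from about 350 to 900 mm from the base axis. Payload 7.2 kg.
Tool frame: the origin (TCP) lies between the finger pads; the fingertips stand 22 mm ahead of it and the grasp point (between the pads) lies 3 mm ahead of it; x points along the fingers, z is the direction in which the jaws open and shut, and the axes are right-handed (so a half turn about x gives the same grasp; the last joint's range is limited). The gripper opens to 88 mm and grips with 3 to 60 N. Pads are 20 mm wide; open, the fingers measure 115 mm over their backs; the gripper's body (75 mm by 178 mm) begins 61 mm behind the grasp point.
Start: joints at [72.926, 23.554, -0.728, 91.456, 0.321, 64.991, -4.71], TCP at [142.352, -608.576, 244.653] pointing down, gripper open.
Joint ranges: [-169.25, 169.25], [-16.82, 113.86], [-84.01, 82.57], [7.8, 145.47], [-59.2, 239.2], [7.22, 106.19], [-163.78, 163.78]. Speed limits (degrees/s): [136.94, 136.94, 172.46, 172.46, 180, 180, 180].

### API

Orientations are given as a 3x3 rotation matrix whose columns are the frame's x, y, z axes.
In Python, from station import * gives the robot as it stands.
- The arm moves only by the shell command python3 -m pendant 'ROWS' [FORCE]. ROWS is JSON, a list of rows, each a list of 7 numbers: the shift along the tool's x, y, z in m, then the turn, a rotation vector about the tool's x, y, z in degrees, then the finger opening in m, from 0 to 0.0878. In form: [[tx, ty, tz, wx, wy, wz, gripper], ...]. A call has exactly 8 rows; each row shifts and turns the pose as measured when the row begins, along the tool's axes as they then stand; what a row does not reach is not made up. A row lasts 1/12 s, in which the tool goes at most 41.7 mm and 7.16 degrees, less where a joint would pass 70% of its speed; a pose out of reach is approached as far as the arm can. A call with a gripper value outside its range is refused whole. The fingers move at their own pace and stop on an object; FORCE is the grip in N (left out, the last holds). Time passes only in rows, so rows that do not move let the fingers close, or fill a call up. It gives the time, the measured TCP pose, the force and the opening at its end, in the units of the state.
- get_state(): the state, without advancing time (a new reading comes with each control period).
- get_image(name): name is "scene" or "top" or "wrist"; returns (picture, depth): 400x640x3 uint8, red, green, blue; 400x640 float32, mm along the optical axis (not along the pixel's ray), 0 where there is no reading.
- get_calibration(name): a dict with "K" (3x3 intrinsics, pixels), "rvec" (rotation vector, rad) and "tvec" (3), from world to camera coordinates, as OpenCV has them. Camera axes: x right, y down, z forward; pixel columns grow to the right and rows downward; lengths in mm; the calibration is good to about 2 mm. A picture is of the moment at which its call begins: read the wrist's pose just before it. get_calibration takes no time and is no camera call; for the wrist camera it gives the pose at the moment of the call.
- job_done(): hands the job in, once; it reports no verdict.
The state is a dict: "clock": time; "qpos": joint angles; "qvel": joint speeds; "tau": joint torques, N m; "ee_pos": TCP position; "tool_rot": TCP orientation; "wrist_force": force on the tool from outside, world axes, zero at the start; "wrist_torque": the same for the moment, N m; "gripper_width": finger opening in mm.
Only numpy, scipy, OpenCV 4.12 (cv2) and the standard library are available. Lean on these libraries where they do the work, as an engineer would, in place of code of your own. Each camera call takes 0.05 s, during which the arm holds its last target. There are 200 camera calls.

## Working session

There is one attempt and no reset: what is moved stays moved. The work goes in short steps, Python scripts to look and compute and a shell command to move; the robot and the scene stay as the last step left them, time stands still between calls to the robot, and variables do not carry over. Pictures are saved under pics/ and viewed, about 8 in all and at most 12, crops included, and the job is handed in when it is done.

```bash
mkdir -p pics; cat > h.py <<'E'
from station import *
import numpy as np, cv2
def cloud(n):
    im,d=get_image(n); c=get_calibration(n); K=np.array(c["K"]); R=cv2.Rodrigues(np.array(c["rvec"],float))[0]; t=np.array(c["tvec"],float).ravel()
    v,u=np.mgrid[:400,:640]; P=np.stack([(u-K[0,2])/K[0,0]*d,(v-K[1,2])/K[1,1]*d,d],-1)
    return im,d,(P-t)@R
E
python3 - <<'E'
from h import *
s=get_state(); print(s["clock"],s["ee_pos"],np.round(s["tool_rot"],3),s["wrist_force"])
out=[]
for n in("scene","top"):
    im,d,W=cloud(n); np.savez("%s.npz"%n,im=im,d=d,W=W); out.append(im)
cv2.imwrite("pics/a.png",out[0][...,::-1]);cv2.imwrite("pics/b.png",out[1][...,::-1])
E
```

```text
0.0 [ 142.2299001  -608.13359918  243.82522378] [[-0.     0.974  0.228]
 [ 0.002  0.228 -0.974]
 [-1.    -0.    -0.002]] [-0.55963891 -0.12411784 -0.53354845]
```

View pics/a.png

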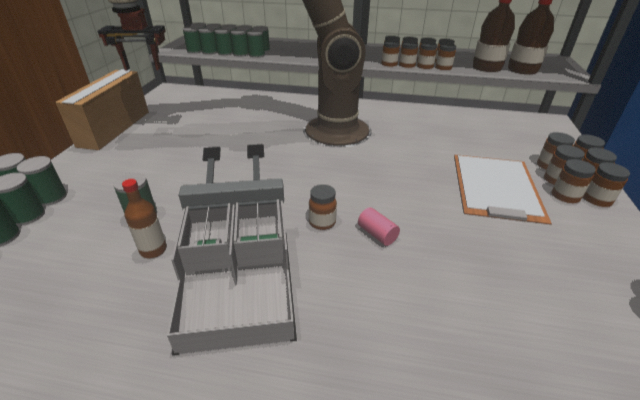

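View pics/b.png

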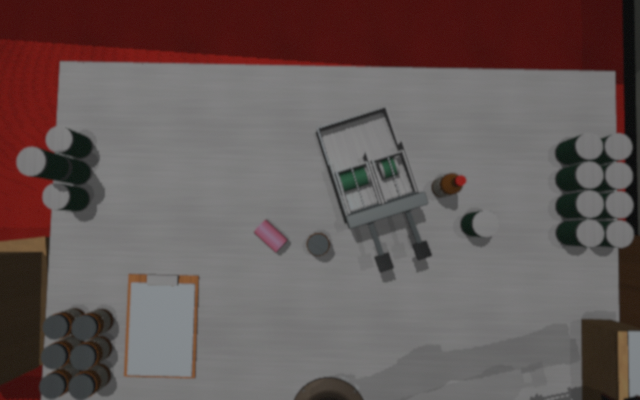

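The top view shows the long tin in the left lane, at (354,177), and the short tin in the right lane, at (390,167). The left lever's pad is at (384,262) and the right one's at (422,250). The jar is at (318,244), the bottle at (452,184) and the standing tin at (480,224).

```bash
python3 - <<'E'
from h import *
z=np.load("top.npz"); W=z["W"]; im=z["im"]
for n,(u,v) in dict(padL=(384,262),padR=(422,250),tinL=(354,177),tinR=(390,167),jar=(318,244),bot=(460,180),stand=(485,222)).items():
    p=W[v-14:v+15,u-14:u+15].reshape(-1,3); h=p[p[:,2]>(140 if 'pad' in n else 40)]
    if 'pad' in n: h=h[h[:,2]<200]
    print(n,W[v,u].round(),len(h),h.mean(0).round(1),h.min(0).round(),h.max(0).round())
def pads(W,tag):
    m=(W[...,2]>140)&(W[...,2]<185)&(W[...,0]>250)&(W[...,0]<480)&(W[...,1]>-330)&(W[...,1]<0)
    k,l,st,c=cv2.connectedComponentsWithStats(m.astype(np.uint8))
    for i in range(1,k):
        if st[i,4]>25:
            q=W[l==i]; print(tag,st[i],np.median(q,0).round(1),q.min(0).round(),q.max(0).round())
pads(W,"top"); pads(np.load("scene.npz")["W"],"scene")
# housing yaw: top face z~140-155
m=(W[...,2]>143)&(W[...,2]<160)&(W[...,0]>380)&(W[...,0]<600)&(W[...,1]>-350)&(W[...,1]<50)
q=W[m][:,:2].astype(np.float32); print("housing",len(q),cv2.minAreaRect(q))
E
```

```text
padL [ 464. -134.  159.] 305 [ 466.8 -130.5  162.1] [ 438. -156.  150.] [ 499. -108.  172.]
padR [ 497. -231.  162.] 307 [ 500.4 -228.6  162.2] [ 471. -254.  149.] [ 533. -206.  172.]
tinL [690. -55. 119.] 760 [689.2 -59.   92.1] [ 541. -101.   40.] [ 731.   31. 1281.]
tinR [ 723. -157.   93.] 734 [ 720.4 -158.9   84.7] [ 541. -206.   40.] [ 766.   31. 1281.]
jar [504.  40.  91.] 453 [503.9  40.7  97.7] [470.   8.  45.] [ 541.   75. 1281.]
bot [ 678. -320.  190.] 352 [ 673.8 -316.8  151.3] [ 541. -348.   98.] [ 707.   31. 1281.]
stand [ 575. -415.  108.] 652 [ 569.9 -411.   108.4] [ 536. -452.   44.] [ 607.   31. 1281.]
top [374 256  20  17 242] [ 461.2 -130.7  163.6] [ 438. -156.  154.] [ 480. -108.  172.]
top [416 257  13   4  29] [ 476.7 -227.3  166.2] [ 471. -247.  162.] [ 480. -216.  171.]
scene [247 144  17  14 184] [ 463.1 -132.4  165.9] [ 440. -157.  154.] [ 480. -111.  172.]
housing 984 ((541.086181640625, -140.0475311279297), (152.88650512695312, 177.23370361328125), 21.377784729003906)
```

Checks agree. The pad spacing comes to 103.7 mm (104 expected), yaw is about 18.9°, and the left pad's top is at about (463,-132,165), which puts the tin at (689,-54) against (690,-55) measured. I'll close the fingers and turn the jaw direction along the lever, so the gripper's body stays clear of the other pad.

```bash
python3 -m pendant '[[0,0,0,-6,0,0,0],[0,0,0,-6,0,0,0],[0,0,0,-6,0,0,0],[0,0,0,-6,0,0,0],[0,0,0,-6,0,0,0],[0,0,0,-6,0,0,0],[0,0,0,-6,0,0,0],[0,0,0,-6,0,0,0]]' 10
python3 -m pendant '[[0,0,0,-6,0,0,0],[0,0,0,-6,0,0,0],[0,0,0,-6,0,0,0],[0,0,0,-6,0,0,0],[0,0,0,-6,0,0,0],[0,0,0,-6,0,0,0],[0,0,0,-6,0,0,0],[0,0,0,0,0,0,0]]' 10
python3 -c "
from h import *
s=get_state();R=np.array(s['tool_rot']);print(R.round(3),R.T@(np.array([463,-132,230])-s['ee_pos']))"
```

```text
clock: 0.77
ee_pos: [141.9, -605.9, 239.7]
tool_rot: [[-0.003, 0.45, 0.893], [0.009, 0.893, -0.45], [-1.0, 0.007, -0.007]]
wrist_force: [-0.5, -0.1, 0.4]
gripper_width: 38.3
clock: 1.43
ee_pos: [140.8, -603.7, 235.6]
tool_rot: [[-0.005, -0.304, 0.953], [0.017, 0.953, 0.304], [-1.0, 0.017, 0.0]]
wrist_force: [-0.8, -0.2, 0.1]
gripper_width: 0.4
[[-0.005 -0.304  0.953]
 [ 0.017  0.953  0.304]
 [-1.     0.017  0.   ]] [ 11.79852878 351.4518794  450.26420944]
```

```bash
python3 -m pendant '[[-0.001,0.022,0.028,0,0,0,0],[-0.001,0.022,0.028,0,0,0,0],[-0.001,0.022,0.028,0,0,0,0],[-0.001,0.022,0.028,0,0,0,0],[-0.001,0.022,0.028,0,0,0,0],[-0.001,0.022,0.028,0,0,0,0],[-0.001,0.022,0.028,0,0,0,0],[-0.001,0.022,0.028,0,0,0,0]]'
python3 -m pendant '[[-0.001,0.022,0.028,0,0,0,0],[-0.001,0.022,0.028,0,0,0,0],[-0.001,0.022,0.028,0,0,0,0],[-0.001,0.022,0.028,0,0,0,0],[-0.001,0.022,0.028,0,0,0,0],[-0.001,0.022,0.028,0,0,0,0],[0,0,0,0,0,0,0],[0,0,0,0,0,0,0]]'
python3 -c "
from h import *
s=get_state();R=np.array(s['tool_rot']);print(R.T@(np.array([463,-132,230])-s['ee_pos']),s['qpos'])
im,d=get_image('wrist');cv2.imwrite('pics/c.png',im[...,::-1])"
```

```text
clock: 2.1
ee_pos: [302.2, -367.1, 242.7]
tool_rot: [[-0.008, -0.258, 0.966], [0.02, 0.966, 0.258], [-1.0, 0.021, -0.003]]
wrist_force: [0.2, 0.2, 0.6]
gripper_width: 0.4
clock: 2.77
ee_pos: [440.1, -180.1, 252.2]
tool_rot: [[-0.005, -0.237, 0.972], [0.021, 0.971, 0.237], [-1.0, 0.022, -0.0]]
wrist_force: [0.1, -1.2, -0.9]
gripper_width: 0.7
[23.11390599 40.84322703 33.65593184] [ 49.55396944  12.39760126 -37.17380865 108.47237604   7.18081176
  62.35637444  23.30436815]
```

View pics/c.png

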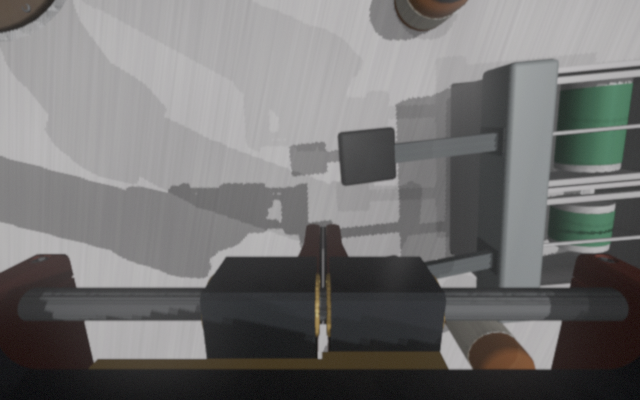

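The wrist view shows the left pad at (367,156), with the long green tin in its lane and the jar at the top, near (430,10). I'll correct yaw by 5°, go above the pad and measure it from there.

```bash
python3 -m pendant '[[0,0.009,0.007,-2.5,0,0.2,0],[0,0.009,0.007,-2.5,0,0.2,0],[0,0.009,0.007,0,0,0.2,0],[0,0.008,0.007,0,0,0.2,0],[0,0.006,0.004,0,0,0.2,0],[0,0,0,0,0,0,0],[0,0,0,0,0,0,0],[0,0,0,0,0,0,0]]'
python3 - <<'E'
from h import *
s=get_state();R=np.array(s['tool_rot']);print(R.round(3),R.T@(np.array([463,-132,190])-s['ee_pos']))
im,d,W=cloud('wrist')
g=im.max(-1)
m=(W[...,2]>145)&(W[...,2]<180)&(np.hypot(W[...,0]-463,W[...,1]+132)<50)&(g<110)
q=W[m]; print(len(q),q.mean(0),q.min(0),q.max(0)); print(cv2.minAreaRect(q[:,:2].astype(np.float32)))
im=im.copy(); im[m]=[255,0,255]; cv2.imwrite('pics/d.png',im[...,::-1])
E
```

```text
clock: 3.48
ee_pos: [458.4, -129.6, 253.0]
tool_rot: [[-0.013, -0.319, 0.948], [0.04, 0.947, 0.32], [-0.999, 0.042, 0.001]]
wrist_force: [0.2, 0.4, -0.4]
gripper_width: 0.7
[[-0.013 -0.319  0.948]
 [ 0.04   0.947  0.32 ]
 [-0.999  0.042  0.001]] [62.83131172 -6.31361752  3.5328432 ]
2727 [ 471.29320295 -126.13571017  163.75982988] [ 439.07490107 -156.29119989  146.5034863 ] [ 512.27420757 -107.98228493  171.63117728]
((477.3901062011719, -127.90401458740234), (69.88838958740234, 39.33297348022461), 17.763246536254883)
```

View pics/d.png

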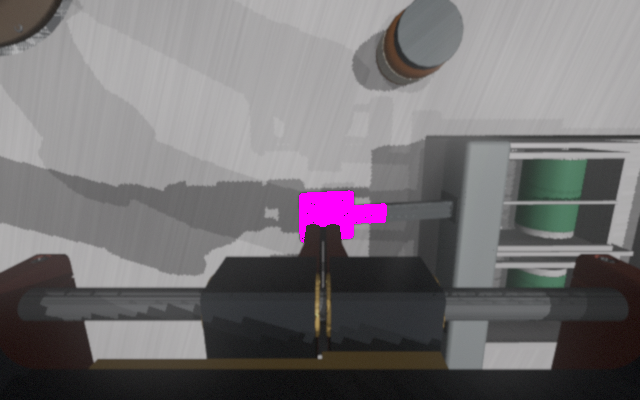

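```bash
python3 -m pendant '[[0.009,-0.002,0.002,0,0,-1.2,0],[0.009,-0.002,0.002,0,0,-1.2,0],[0.009,0,0.001,0,0,-0.3,0],[0.009,0,0,0,0,0,0],[0.009,0,0,0,0,0,0],[0.008,0,0,0,0,0,0],[0,0,0,0,0,0,0],[0,0,0,0,0,0,0]]'
python3 - <<'E'
from h import *
s=get_state();R=np.array(s['tool_rot']);print(R.round(3),R.T@(np.array([464.5,-132,187])-s['ee_pos']),s['wrist_force'])
E
```

```text
clock: 4.2
ee_pos: [463.5, -135.0, 196.0]
tool_rot: [[0.002, -0.314, 0.949], [-0.007, 0.949, 0.314], [-1.0, -0.007, -0.0]]
wrist_force: [0.3, 0.1, 0.9]
gripper_width: 0.8
[[ 0.002 -0.314  0.949]
 [-0.007  0.949  0.314]
 [-1.    -0.007 -0.   ]] [8.95973736 2.56218593 1.87559161] [0.3131672  0.06122912 0.91447056]
```

```bash
python3 -m pendant '[[0.005,0.002,0.002,0,0,0,0],[0.005,0.001,0,0,0,0,0],[0.005,0,0,0,0,0,0],[0.005,0,0,0,0,0,0],[0.005,0,0,0,0,0,0],[0.005,0,0,0,0,0,0],[0.005,0,0,0,0,0,0],[0.005,0,0,0,0,0,0]]'
```

```text
clock: 4.87
ee_pos: [464.0, -132.6, 156.1]
tool_rot: [[0.001, -0.312, 0.95], [-0.011, 0.95, 0.312], [-1.0, -0.01, -0.002]]
wrist_force: [-1.4, 0.4, 4.9]
gripper_width: 0.3
```

```bash
python3 -m pendant '[[0.004,0,0,0,0,0,0],[0.004,0,0,0,0,0,0],[0.004,0,0,0,0,0,0],[0.004,0,0,0,0,0,0],[0.004,0,0,0,0,0,0],[0.003,0,0,0,0,0,0],[0.003,0,0,0,0,0,0],[0.002,0,0,0,0,0,0]]'
```

```text
clock: 5.53
ee_pos: [466.4, -132.0, 131.0]
tool_rot: [[0.004, -0.313, 0.95], [-0.014, 0.95, 0.313], [-1.0, -0.015, -0.0]]
wrist_force: [-16.7, 2.7, 47.1]
gripper_width: 0.3
```

At the hard stop (47 N). I'll hold lightly while the tin rolls.

```bash
python3 -m pendant '[[0,0,0,0,0,0,0],[0,0,0,0,0,0,0],[0.0005,0,0,0,0,0,0],[0.0005,0,0,0,0,0,0],[0.0005,0,0,0,0,0,0],[0.0005,0,0,0,0,0,0],[0.0005,0,0,0,0,0,0],[0.0005,0,0,0,0,0,0]]'
python3 -m pendant '[[0.0005,0,0,0,0,0,0],[0.0005,0,0,0,0,0,0],[0.0005,0,0,0,0,0,0],[0.0005,0,0,0,0,0,0],[0.0005,0,0,0,0,0,0],[0.0005,0,0,0,0,0,0],[0.0005,0,0,0,0,0,0],[0.0005,0,0,0,0,0,0]]'
python3 -c "
from h import *
im,d,W=cloud('scene');cv2.imwrite('pics/e.png',cv2.resize(im[120:380,130:450,::-1],None,fx=2,fy=2))
h=cv2.cvtColor(im,cv2.COLOR_RGB2HSV);m=(h[...,0]>55)&(h[...,0]<95)&(h[...,1]>70)&(W[...,0]>740)&(W[...,0]<900)&(abs(W[...,1]+70)<150)
q=W[m];p=(q.mean(0)-[619,-133,0]);print(len(q),q.mean(0),'disp',p[0]*.946+p[1]*.324,-p[0]*.324+p[1]*.946)"
```

```text
clock: 6.2
ee_pos: [466.2, -131.8, 131.5]
tool_rot: [[0.004, -0.313, 0.95], [-0.018, 0.95, 0.313], [-1.0, -0.019, -0.002]]
wrist_force: [-4.8, 2.1, 15.1]
gripper_width: 0.5
clock: 6.87
ee_pos: [466.3, -131.7, 131.6]
tool_rot: [[0.002, -0.313, 0.95], [-0.022, 0.95, 0.313], [-1.0, -0.022, -0.005]]
wrist_force: [-5.1, 1.7, 14.4]
gripper_width: 0.6
782 [835.20491771  -7.29194122  63.08928285] disp 245.2592631985068 48.869430271086756
```

View pics/e.png

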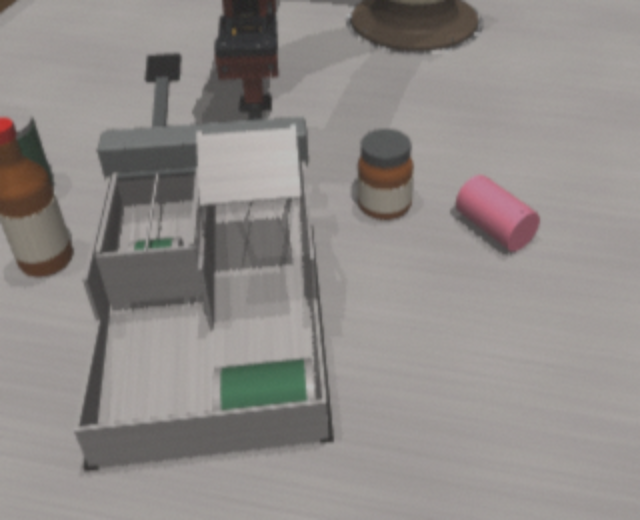

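The long tin lies in the tray at (265,383) in the crop, which is about x=235–245, y=49 mm in the dispenser frame. The lid is up and the short tin is still in its lane. Next I'll raise slowly.

```bash
python3 -m pendant '[[-0.0015,0,0,0,0,0.1,0],[-0.0015,0,0,0,0,0.1,0],[-0.0015,0,0,0,0,0.1,0],[-0.0015,0,0,0,0,0.1,0],[-0.0015,0,0,0,0,0.1,0],[-0.0015,0,0,0,0,0.1,0],[-0.0015,0,0,0,0,0.1,0],[-0.0015,0,0,0,0,0.1,0]]'
```

```text
clock: 7.58
ee_pos: [464.8, -132.5, 142.8]
tool_rot: [[-0.006, -0.312, 0.95], [-0.008, 0.95, 0.312], [-1.0, -0.006, -0.008]]
wrist_force: [-1.9, 0.6, 4.5]
gripper_width: 0.5
```

Smooth, about 1.4 mm per row, with contact kept at 4.5 N.

```bash
python3 -m pendant '[[-0.0015,0,0,0,0,0.1,0],[-0.0015,0,0,0,0,0,0],[-0.0015,0,0,0,0,0.1,0],[-0.0015,0,0,0,0,0,0],[-0.0015,0,0,0,0,0.1,0],[-0.0015,0,0,0,0,0,0],[-0.0015,0,0,0,0,0.1,0],[-0.0015,0,0,0,0,0,0]]'
python3 -m pendant '[[-0.0015,0,0,0,0,0.1,0],[-0.0015,0,0,0,0,0,0],[-0.0015,0,0,0,0,0.1,0],[-0.0015,0,0,0,0,0,0],[-0.0015,0,0,0,0,0.1,0],[-0.0015,0,0,0,0,0,0],[-0.0015,0,0,0,0,0.1,0],[-0.0015,0,0,0,0,0,0]]'
python3 -m pendant '[[-0.0015,0,0,0,0,0.1,0],[-0.0015,0,0,0,0,0,0],[-0.0015,0,0,0,0,0.1,0],[-0.0015,0,0,0,0,0,0],[-0.0015,0,0,0,0,0.1,0],[-0.0015,0,0,0,0,0,0],[-0.0015,0,0,0,0,0.1,0],[-0.0015,0,0,0,0,0,0]]'
```

```text
clock: 8.25
ee_pos: [464.3, -132.8, 156.2]
tool_rot: [[-0.01, -0.311, 0.95], [-0.001, 0.95, 0.311], [-1.0, 0.002, -0.009]]
wrist_force: [-2.3, -1.0, 5.1]
gripper_width: 0.6
clock: 8.92
ee_pos: [465.1, -132.7, 169.8]
tool_rot: [[-0.011, -0.312, 0.95], [0.006, 0.95, 0.312], [-1.0, 0.009, -0.008]]
wrist_force: [-1.7, 0.6, 4.6]
gripper_width: 0.3
clock: 9.58
ee_pos: [467.3, -132.2, 183.9]
tool_rot: [[-0.009, -0.312, 0.95], [0.014, 0.95, 0.312], [-1.0, 0.016, -0.004]]
wrist_force: [1.0, 0.2, 4.4]
gripper_width: 0.2
```

```bash
python3 -m pendant '[[-0.001,0,0,0,0,0,0],[-0.001,0,0,0,0,0,0],[-0.001,0,0,0,0,0,0],[-0.001,0,0,0,0,0,0],[-0.001,0,0,0,0,0,0],[-0.001,0,0,0,0,0,0],[-0.001,0,0,0,0,0,0],[-0.001,0,0,0,0,0,0]]'
python3 -m pendant '[[-0.001,0,0,0,0,0,0],[-0.001,0,0,0,0,0,0],[-0.001,0,0,0,0,0,0],[-0.001,0,0,0,0,0,0],[-0.001,0,0,0,0,0,0],[-0.001,0,0,0,0,0,0],[-0.001,0,0,0,0,0,0],[-0.001,0,0,0,0,0,0]]'
```

```text
clock: 10.25
ee_pos: [466.0, -132.1, 191.2]
tool_rot: [[-0.012, -0.312, 0.95], [0.015, 0.95, 0.312], [-1.0, 0.018, -0.006]]
wrist_force: [0.2, -0.0, 0.2]
gripper_width: 0.5
clock: 10.92
ee_pos: [465.5, -132.3, 199.5]
tool_rot: [[-0.013, -0.312, 0.95], [0.016, 0.95, 0.312], [-1.0, 0.019, -0.007]]
wrist_force: [-0.1, 0.2, 0.2]
gripper_width: 0.4
```

Contact is lost and the lever is at rest. I'll back up clear, then check.

```bash
python3 -m pendant '[[-0.008,0,0,0,0,0,0],[-0.008,0,0,0,0,0,0],[-0.008,0,0,0,0,0,0],[-0.008,0,0,0,0,0,0],[-0.008,0,0,0,0,0,0],[-0.008,0,0,0,0,0,0],[0,0,0,0,0,0,0],[0,0,0,0,0,0,0]]'
python3 -c "
from h import *
im,d,W=cloud('scene');cv2.imwrite('pics/f.png',cv2.resize(im[120:380,130:450,::-1],None,fx=2,fy=2))
im,d,W=cloud('wrist');m=(W[...,2]>145)&(W[...,2]<180)&(np.hypot(W[...,0]-464,W[...,1]+132)<22)&(im.max(-1)<110)
print(np.median(W[m],0),m.sum())"
```

```text
clock: 11.58
ee_pos: [467.0, -133.2, 254.6]
tool_rot: [[-0.01, -0.312, 0.95], [0.014, 0.95, 0.312], [-1.0, 0.017, -0.005]]
wrist_force: [-0.6, 0.2, -0.5]
gripper_width: 0.5
[ 462.81681505 -130.24272251  165.50702283] 2203
```

View pics/f.png

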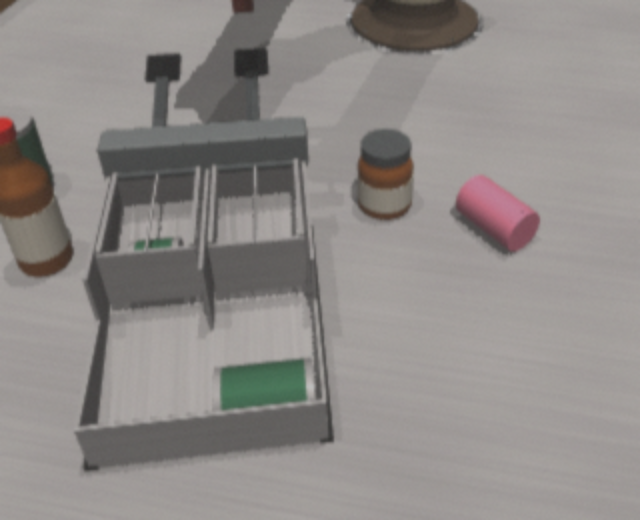

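Both lids are shut and both pads are up, at (163,67) and (251,61). The left pad measures 165.5 mm high. The long tin is in the tray at (265,383), and the bystanders have not moved.

```bash
python3 -c "
from station import *
print(job_done())"
```

```text
the job is handed in; nothing more can be done
None
```

The job is done and handed in at about 12 s of the 48 s allowed; `job_done()` reports no verdict.

- **What I did:** The long tin was in the left lane. I pressed the left lever to its stop with closed fingertips, peaking at about 47 N there. I held it about 1.4 s while the tin rolled into the tray, then let it rise over about 3 s, with 4–5 N of contact until the lid was nearly shut.
- **Last checks:**
    - **Lids and levers:** Both lids look shut and both levers are up. The left pad is back at 165.5 mm, its rest height.
    - **Long tin:** It lies in the tray at about x = 245 mm, y = +49 mm. That comes from its visible surface, so it is approximate; the picture after closing shows it in the same place.
    - **Short tin, jar, bottle:** They look unmoved. I did not measure them again. The standing tin is mostly hidden in that view.
    - **Clearance:** The fingers are about 67 mm above the pad, and the wrist force is near zero.

No check failed or disagreed. I had no direct reading of the joint angles or the lid's closing speed. The measured fingertip speed of about 20 mm/s means roughly 0.3 rad/s at the lid, well under the 1.2 rad/s slam limit.

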